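Find the case that rattles and show it to the customer

TASK

Three sealed wooden cases stand on the stone slab and one of them, no telling which, has a heavy silver ball loose inside. Working from the robot's left to its right, lift each case clear of the slab, shake it back and forth and set it back upright on the slab (the last one may stay in hand if it is the one), then hold the rattling case out to the customer: level and still, a hand's breadth above the middle of the black mat. Finish while still holding it there; do not put it down or let go, leave the other two cases standing on the slab, and do not disturb the other wares.

Things in the scene. Friction and masses are not known exactly. Their poses are not given: they have to be found in the camera images.
- case_left: leftmost (largest y) of three alike sealed wooden cases with thin brass corners: 120 mm long (its x), 52 mm wide (its y), 46 mm high; origin at the centre of its underside, z up. Lies flat on the slab, its length along the slab's x within 0.3 rad. The cases weigh 150 to 480 g each, drawn at random, the ball comes on top: weight does not tell which holds it
- case_middle: the middle case, same shape and frame as case_left. In just one of the three, drawn anew each time, a 32 mm silver ball of 180 g rolls freely, from the middle at the start: 78 mm of travel along the case's length, 10 mm across, 4 mm up and down. Nothing is loose in the others
- case_right: the rightmost case (smallest y), same shape and frame. If the loaded case is moved briskly by some 100 mm (mean 0.3 m/s) along its length, or tilted 0.3 rad that way, the ball runs to one end: a light knock, then, once settled (0.2 s), the balance is shifted by up to 0.07 N m towards that end. Cases without it feel the same after either stroke
- slab: fixed slab of grey volcanic stone, 170 mm (its x) by 420 mm (its y) by 30 mm high, origin at the centre of its underside, which lies on the counter at z = 0; its flat top, 30 mm up, carries the three cases about 135 mm apart along its y
- mat_top (a point): centre of the top face of the customer's fixed black mat, 110 mm (x) by 170 mm (y), 6 mm thick, on the counter beyond the slab, z up; the case is to be held over this point, its underside about 60 to 220 mm above it; which way it points does not matter
- glass_stand: bystander: green glass ring stand, 80 mm across, 100 mm high, origin at the centre of its foot
- stone_cone: bystander: grey stone cone, 80 mm across, 118 mm high, origin at the centre of its foot
- bangle: bystander: silver-coloured bangle lying flat, 68 mm across, 14 mm high, origin at the centre of its underside
Things that resemble listed ones, but are neither listed nor needed, are in the scene too. Leave any blue or turquoise look-alike of the case_middle alone.

How it is judged (in metres and radians):
On the way, in this order (a step that is already met when the one before it is completed fails the run):
1. the left case is lifted clear of the slab (30 mm or more) and is momentarily still (height (world z) of case_left above 0.06 m and linear speed of case_left below 0.07 m/s and angular speed of case_left below 0.8 rad/s).
2. the left case makes a brisk stroke in the air (over 0.12 m/s or 1.2 rad/s) (height (world z) of case_left above 0.06 m and (linear speed of case_left above 0.12 m/s or angular speed of case_left above 1.2 rad/s)).
3. the left case comes to a stop or reversal in the air (all of step 1).
4. the middle case is lifted clear of the slab (30 mm or more) and is momentarily still (height (world z) of case_middle above 0.06 m and linear speed of case_middle below 0.07 m/s and angular speed of case_middle below 0.8 rad/s).
5. the middle case makes a brisk stroke in the air (over 0.12 m/s or 1.2 rad/s) (height (world z) of case_middle above 0.06 m and (linear speed of case_middle above 0.12 m/s or angular speed of case_middle above 1.2 rad/s)).
6. the middle case comes to a stop or reversal in the air (all of step 4).
7. the right case is lifted clear of the slab (30 mm or more) and is momentarily still (height (world z) of case_right above 0.06 m and linear speed of case_right below 0.07 m/s and angular speed of case_right below 0.8 rad/s).
8. the right case makes a brisk stroke in the air (over 0.12 m/s or 1.2 rad/s) (height (world z) of case_right above 0.06 m and (linear speed of case_right above 0.12 m/s or angular speed of case_right above 1.2 rad/s)).
9. the right case comes to a stop or reversal in the air (all of step 7).
At the end, for the whole second after the job is handed in: the case with the loose ball is gripped by the fingers (over 3 N), its origin within 40 mm of the mat's centre horizontally and 60 to 220 mm above the mat's top, level within 0.25 rad and slower than 0.04 m/s; the other two cases stand untouched, upright and still on the slab (((distance between ball and case_left below 0.075 m and horizontal distance between case_left and mat_top below 0.04 m and z of case_left in the frame of mat_top between 0.06 and 0.22 m and angle between case_left's own z axis and vertical below 0.25 rad and linear speed of case_left below 0.04 m/s and contact force between case_left and the fingers above 3 N and height (world z) of case_middle between 0.025 and 0.035 m and angle between each of case_middle, case_right's own z axis and vertical below 0.1 rad and linear speed of each of case_middle, case_right below 0.02 m/s and contact force between each of case_middle, case_right and the arm below 0.2 N and contact force between each of case_middle, case_right and the fingers below 0.2 N and contact force between each of case_middle, case_right and slab above 0.5 N and height (world z) of case_right between 0.025 and 0.035 m) or (distance between ball and case_middle below 0.075 m and horizontal distance between case_middle and mat_top below 0.04 m and z of case_middle in the frame of mat_top between 0.06 and 0.22 m and angle between case_middle's own z axis and vertical below 0.25 rad and linear speed of case_middle below 0.04 m/s and contact force between case_middle and the fingers above 3 N and height (world z) of case_left between 0.025 and 0.035 m and angle between each of case_left, case_right's own z axis and vertical below 0.1 rad and linear speed of each of case_left, case_right below 0.02 m/s and contact force between each of case_left, case_right and the arm below 0.2 N and contact force between each of case_left, case_right and the fingers below 0.2 N and contact force between each of case_left, case_right and slab above 0.5 N and height (world z) of case_right between 0.025 and 0.035 m) or (distance between ball and case_right below 0.075 m and horizontal distance between case_right and mat_top below 0.04 m and z of case_right in the frame of mat_top between 0.06 and 0.22 m and angle between case_right's own z axis and vertical below 0.25 rad and linear speed of case_right below 0.04 m/s and contact force between case_right and the fingers above 3 N and height (world z) of case_left between 0.025 and 0.035 m and angle between each of case_left, case_middle's own z axis and vertical below 0.1 rad and linear speed of each of case_left, case_middle below 0.02 m/s and contact force between each of case_left, case_middle and the arm below 0.2 N and contact force between each of case_left, case_middle and the fingers below 0.2 N and contact force between each of case_left, case_middle and slab above 0.5 N and height (world z) of case_middle between 0.025 and 0.035 m))); the arm keeps its last pose, push and grip.
It fails at once if the glass stand is moved more than 30 mm (distance of glass_stand from where it was at the start of the episode above 0.03 m).
It fails at once if the stone cone is moved more than 30 mm (distance of stone_cone from where it was at the start of the episode above 0.03 m).
It fails at once if the bangle is moved more than 30 mm (distance of bangle from where it was at the start of the episode above 0.03 m).
It also fails if it takes over 72 s, if anything falls off the work surface, if the arm or the gripper's body presses on something with over 40 N, if the wrist force passes 120 N, or if a joint passes its speed limit or range.

ROBOT

A 6-joint arm with a two-finger parallel gripper is mounted at the origin on the work surface. World frame = base frame: x ahead of the robot, y to its left, z up, the work surface at z = 0. Lengths are in m, angles in degrees, forces in N, time in s.
With the tool pointing down it reaches from about 0.375 to 0.9 m from the base axis. Payload 3.1 kg.
Tool frame: the origin (TCP) lies at the very end of the fingers, on their centre line; the grasp point (between the pads) lies 19 mm behind it; z points along the fingers, y is the line along which they close (so a half turn about z gives the same grasp; the last joint's range is limited). The gripper opens to 87 mm and grips with 3 to 60 N. Pads are 19 mm wide; open, the fingers measure 117 mm over their backs; the gripper's body (75 mm by 190 mm) begins 51 mm behind the grasp point.
Start: joints at [54.689, 30.224, 82.088, -0, 67.689, -10.227], TCP at [0.265, 0.566, 0.223] pointing down, gripper open.
Joint ranges: [-176.69, 176.69], [-43.24, 126.21], [12.49, 139.97], [-82, 262], [0, 151.66], [-163.58, 163.58]. Speed limits (degrees/s): [159.86, 159.86, 180, 180, 180, 180].

INTERFACE

Orientations are given as a 3x3 rotation matrix whose columns are the frame's x, y, z axes.
In Python, from rig import * gives the robot as it stands.
- The arm moves only by the tool jog_arm, never from a script. Its arguments are lists of equal length, an entry for each row: "delta_pos": the shift along the world's x, y, z in cm, a list of three; "turn": the turn about the world's z in degrees; "grip": the closure, from 0 (fully open) to 1 (shut). In form: {"delta_pos": [[x, y, z], ...], "turn": [turn, ...], "grip": [grip, ...]}. A call has 1 to 12 rows; each row is the pose to reach, as a shift and turn from the pose commanded when the call began; what a row does not reach only later rows make up. A row lasts 1/8 s, in which the tool goes at most 62.5 mm and 10.7 degrees, less where a joint would pass 70% of its speed; a pose out of reach is approached as far as the arm can. A call with a gripper value outside its range is refused whole. The fingers move at their own pace and stop on an object; the grip force is fixed at half the most. Time passes only in rows, so rows that repeat a pose let the fingers close. It gives the time, the measured TCP pose, the force, the opening and the grip force at its end, in the units of the state.
- read_state(): the state, without advancing time (a new reading comes with each control period).
- capture(name): name is "scene" or "side" or "wrist"; returns a dict with "color" (420x560x3 uint8, blue, green, red), "fovy" (degrees; the focal length in pixels is half the picture's height over the tangent of half this angle, whatever the lens; pixels are square), "cx", "cy" (the principal point, pixels), "k1" (the pictures are not rectified: a ray, as slopes to the right and down, at radius r is drawn at 1 + k1 r^2 times it, then the intrinsics apply), "camera_from_world" (4x4, takes a point from world to camera coordinates). Camera axes: x right, y up, looking along -z (the intrinsics and any distortion apply to the point x, -y, -z); pixel columns grow to the right and rows downward; lengths in m; the calibration is good to about 2 mm. A picture is of the moment at which its call begins. There is no depth.
- hand_in(): hands the job in; it is judged then, once.
The state is a dict: "time_s": time; "joint_positions": joint angles; "qvel": joint speeds; "tau": joint torques, N m; "position": TCP position; "tcp_rot": TCP orientation; "force": force on the tool from outside, world axes, zero at the start; "moment": the same for the moment, N m; "opening": opening from 0.0 (shut) to 1.0 (fully open); "grasp_force": force on a finger pad.
Only numpy, scipy, OpenCV 4.12 (cv2) and the standard library are available. Lean on these libraries where they do the work, as an engineer would, in place of code of your own. Each camera call takes 0.05 s, during which the arm holds its last target. There are 200 camera calls.

## Working session

There is one attempt and no reset: what is moved stays moved. The work goes in short steps, Python scripts to look and compute and a tool call to move; the robot and the scene stay as the last step left them, time stands still between calls to the robot, and variables do not carry over. Pictures are saved under pics/ and viewed, at most 10 in all, crops included, and the job is handed in when it is done.

Besides the shell and the picture viewer there is one more tool, called after "Emit:" as a command line: name --pt "numbers of a row" for each row, then --argument value for the rest. jog_arm: Moves the arm, as the interface text tells. Its arguments: {"type":"object","properties":{"delta_pos":{"type":"array"},"turn":{"type":"array"},"grip":{"type":"array"}},"required":["delta_pos","turn","grip"]}

```bash
mkdir -p pics; ls; python3 - <<'E'
from rig import *
import cv2
s=read_state(); print(s)
for n in ["scene","side"]:
    c=capture(n); cv2.imwrite(f"pics/{n}0.png",c["color"]); print(n,c["fovy"],c["cx"],c["cy"],c["k1"],c["camera_from_world"].tolist() if hasattr(c["camera_from_world"],'tolist') else c["camera_from_world"])
E
```

```text
pics
{'time_s': 0.0, 'joint_positions': array([ 5.46878238e+01,  3.02791012e+01,  8.21553207e+01, -1.07814250e-03,
        6.76857655e+01, -1.02258087e+01]), 'qvel': array([-0.04357858,  0.00837716,  0.00821612,  0.02463449,  0.00587298,
        0.08689748]), 'tau': array([ 6.26167894e-04, -4.40042889e+01, -1.76592278e+01,  6.34091184e-02,
        5.80260472e-02, -1.54708255e-04]), 'position': array([0.26453877, 0.5654752 , 0.22157606]), 'tcp_rot': array([[-9.05672528e-01,  4.23976222e-01, -1.19830982e-03],
       [ 4.23977767e-01,  9.05670961e-01, -1.72178731e-03],
       [ 3.55277526e-04, -2.06743219e-03, -9.99997800e-01]]), 'force': array([-0.57204627,  0.20349466, -1.49965463]), 'moment': array([ 0.03040306, -0.00549007,  0.03252217]), 'grasp_force': 0.0, 'opening': 0.9980957331445296}
scene 54.674177961414465 274.1836498373084 208.88954989967635 -0.08783613363610183 [[-0.3160413412530056, 0.948617489937943, -0.015579743349510459, 0.153166994727617], [-0.670311406743839, -0.2116394263520648, 0.7112604102594657, 0.26529684892117583], [0.6714167771273637, 0.23523097371988308, 0.7027559323084361, -1.5976225310367942], [0.0, 0.0, 0.0, 1.0]]
side 54.373991523432046 276.9990504379233 206.82927589707094 -0.1040992548993277 [[0.9987374070162336, -0.046723175014071576, 0.01845363766563358, -0.48988654643959856], [0.012407688895269142, 0.5853951986884313, 0.8106531382834525, -0.019292667829185928], [-0.04867895934352202, -0.8094006463236466, 0.5852358094376103, -1.1734089796686262], [0.0, 0.0, 0.0, 1.0]]
```

View pics/scene0.png

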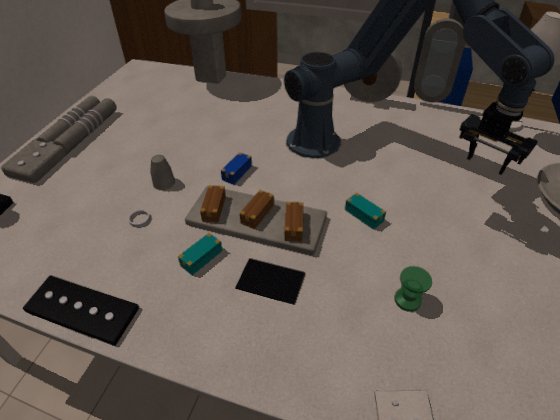

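View pics/side0.png

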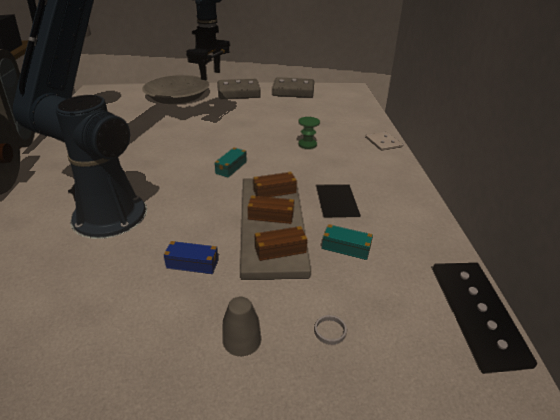

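Scene view: cases (wood) at about (293,221) left, (257,209) middle, (213,203) right; mat at (271,281). The side view shows the same at (275,184), (271,209), (281,243); mat (338,200). Next I fit poses by silhouette.

```bash
cat > h.py <<'E'
import numpy as np, cv2
from scipy.optimize import minimize
def proj(c,P):
    P=np.atleast_2d(P); T=np.array(c["camera_from_world"]); q=P@T[:3,:3].T+T[:3,3]
    u=np.c_[q[:,0]/-q[:,2], -q[:,1]/-q[:,2]]; r2=(u**2).sum(1,keepdims=True); u=u*(1+c["k1"]*r2)
    f=c["color"].shape[0]/2/np.tan(np.radians(c["fovy"])/2)
    return u*f+[c["cx"],c["cy"]]
def box(p,z,d):
    x,y,a=p; g=np.array([[i*d[0]/2,j*d[1]/2,k*d[2]] for i in(-1,1) for j in(-1,1) for k in(0,1)])
    R=np.array([[np.cos(a),-np.sin(a),0],[np.sin(a),np.cos(a),0],[0,0,1]])
    return g@R.T+[x,y,z]
S=8
def sil(c,p,z,d):
    h=cv2.convexHull(proj(c,box(p,z,d)).astype(np.float32))
    m=np.zeros(c["color"].shape[:2],np.uint8); cv2.fillConvexPoly(m,np.round(h*16).astype(np.int32),255,cv2.LINE_AA,4); return m/255.
def fit(cs,ms,p0,z,d):
    def cost(p): return sum(np.abs(sil(c,p,z,d)-m).sum()/m.sum() for c,m in zip(cs,ms))
    best=None
    for a in (-.3,-.1,.1,.3):
        s0=np.array([[0,0,0],[.015,0,0],[0,.015,0],[0,0,.15]])+[p0[0],p0[1],a+p0[2]]
        r=minimize(cost,s0[0],method="Nelder-Mead",options=dict(initial_simplex=s0,xatol=1e-4,fatol=1e-4))
        if best is None or r.fun<best.fun: best=r
    return best
def ground(c,uv,z):
    from scipy.optimize import fsolve
    return fsolve(lambda q: proj(c,[q[0],q[1],z])[0]-uv,[.5,0])
def comp(mask,uv):
    n,l,st,ce=cv2.connectedComponentsWithStats(mask.astype(np.uint8))
    i=1+np.argmin(np.hypot(*(ce[1:]-uv).T)+1000*(st[1:,4]<100)); return (l==i).astype(float),st[i,4]
E
python3 - <<'E'
from rig import *
from h import *
cs=[capture("scene"),capture("side")]
def wood(c):
    h=cv2.cvtColor(c["color"],cv2.COLOR_BGR2HSV); b=cv2.medianBlur(((h[...,0]<25)&(h[...,1]>120)).astype(np.uint8),3)
    return b
D=(.12,.052,.046)
w=[wood(c) for c in cs]
cv2.imwrite("pics/m.png",np.hstack([x[100:320,120:420]*255 for x in w]))
for n,a,b in [("L",(293,221),(275,184)),("M",(257,209),(271,209)),("R",(213,203),(281,243))]:
    m=[comp(w[0],a),comp(w[1],b)]
    g=ground(cs[0],a,.053)
    for k in ([0,1],[0],[1]):
        r=fit([cs[i] for i in k],[m[i][0] for i in k],(*g,0),.03,D); print(n,k,m[0][1],m[1][1],r.x.round(4),round(r.fun,3))
bl=[(c["color"].max(2)<32) for c in cs]
m=[comp(cv2.medianBlur(x.astype(np.uint8),3),q) for x,q in zip(bl,[(271,281),(338,200)])]
g=ground(cs[0],(271,281),.006)
for k in ([0,1],[0],[1]):
    r=fit([cs[i] for i in k],[m[i][0] for i in k],(*g,0),0,(.11,.17,.006)); print("mat",m[0][1],m[1][1],r.x.round(4),r.fun)
for n,a,b in [("stand",(409,298),(308,144)),("bangle",(139,218),(330,330)),("cone",(162,182),(241,340))]:
    print(n,ground(cs[0],a,0.005).round(3),ground(cs[1],b,.005).round(3))
for n,a,b in [("bluecase",(237,168),(191,257)),("teal1",(365,210),(231,162)),("teal2",(201,253),(347,241))]:
    print(n,ground(cs[0],a,.025).round(3),ground(cs[1],b,.025).round(3))
E
```

```text
L [0, 1] 661 1946 [0.4822 0.0607 0.282 ] 0.767
L [0] 661 1946 [0.4821 0.0621 0.2568] 0.169
L [1] 661 1946 [ 0.4702 -0.0565 -0.1727] 0.479
M [0, 1] 770 1946 [ 0.4697 -0.0598 -0.1199] 0.649
M [0] 770 1946 [ 0.4678 -0.0605 -0.1169] 0.153
M [1] 770 1946 [ 0.4697 -0.0563 -0.1715] 0.478
R [0, 1] 681 1366 [ 0.4872 -0.201   0.2679] 0.284
R [0] 681 1366 [ 0.487  -0.2021  0.2848] 0.152
R [1] 681 1366 [ 0.4879 -0.1999  0.1719] 0.115
mat 1928 1058 [0.6762 0.0552 0.0249] 0.3764882137466992
mat 1928 1058 [0.6754 0.051  0.0025] 0.13688674639980475
mat 1928 1058 [ 0.6767  0.0585 -0.0418] 0.22461173505318952
stand [0.623 0.428] [0.627 0.418]
bangle [ 0.581 -0.43 ] [ 0.582 -0.429]
cone [ 0.4   -0.448] [ 0.396 -0.448]
bluecase [ 0.271 -0.211] [ 0.269 -0.217]
teal1 [0.346 0.259] [0.346 0.25 ]
teal2 [ 0.664 -0.163] [ 0.664 -0.167]
```

View pics/m.png

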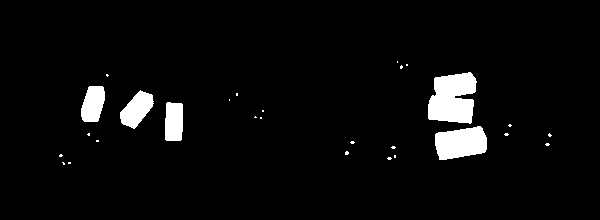

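The masks separate the three cases cleanly; in the side view the left and middle ones merge. Scene-view poses are good enough to approach, so I'll move over the left case and refine with the wrist camera.

Emit:
jog_arm --pt "2 -4.6 1" --pt "5 -11 2" --pt "8 -18 2" --pt "10.5 -24 2" --pt "13 -30 2" --pt "15.5 -36 2" --pt "18 -42 2" --pt "20 -46.5 2" --pt "21.2 -49.2 2" --pt "21.7 -50.4 2" --pt "21.7 -50.4 2" --pt "21.7 -50.4 2" --turn '[4,8,12,16,20,25,30,34,38,40,40,40]' --grip '[0,0,0,0,0,0,0,0,0,0,0,0]'

```text
time_s: 1.7
position: [0.4813, 0.0627, 0.2424]
tcp_rot: [[-0.966, -0.257, -0.001], [-0.257, 0.966, 0.0], [0.001, 0.001, -1.0]]
force: [-0.6, -0.1, -0.2]
opening: 1.0
grasp_force: 0.0
```

```bash
python3 - <<'E'
from rig import *
from h import *
c=capture("wrist"); cv2.imwrite("pics/w1.png",c["color"]); s=read_state(); print(s["position"],s["tcp_rot"][:,1],s["joint_positions"],s["force"],s["moment"])
import pickle; pickle.dump(c,open("w1.pkl","wb"))
img=c["color"].copy()
for p in [(.482,.062,.26),(.468,-.06,-.117),(.487,-.201,.25)]:
    for q in proj(c,box(p,.03,(.12,.052,.046))): cv2.circle(img,tuple(int(v) for v in q.clip(-99,999)),2,(255,0,255),-1)
cv2.imwrite("pics/w1b.png",img)
E
```

```text
[0.48126189 0.06292938 0.2424331 ] [-2.58108995e-01  9.66115675e-01  4.99285917e-04] [-5.78021423e+00  1.79676381e+01  1.00227230e+02  1.67260053e-02
  6.18469728e+01 -1.10746008e+02] [ 0.20664523 -0.24645575  0.06328195] [0.06071141 0.03981388 0.02029546]
```

View pics/w1b.png

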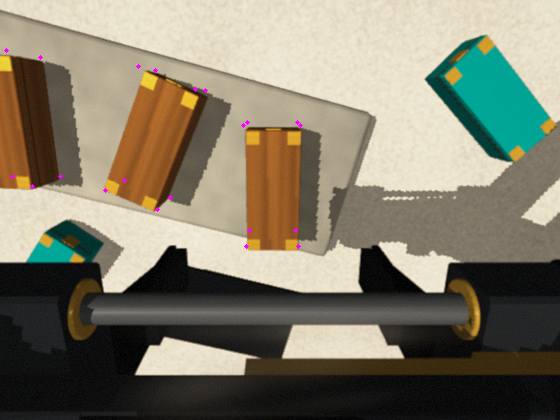

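Wrist view: left case at about (273,190), middle at (155,140), right partly visible at (20,120). My projected corners sit within a few mm, with an offset along the length. I'll fit on this view.

```bash
cat > wf.py <<'E'
from h import *
def wfit(c,guesses):
    h=cv2.cvtColor(c["color"],cv2.COLOR_BGR2HSV); b=((h[...,0]<28)&(h[...,1]>110)).astype(np.uint8); b[262:]=0
    b=cv2.medianBlur(b,5); out=[]
    for p in guesses:
        m,a=comp(b,proj(c,[p[0],p[1],.053])[0])
        r=fit([c],[m],(*p[:2],0),.03,(.12,.052,.046)); out.append(r.x); print(a,r.x.round(4),np.degrees(r.x[2]).round(1),round(r.fun,3))
    return out
E
python3 - <<'E'
import pickle
from wf import *
c=pickle.load(open("w1.pkl","rb")); wfit(c,[(.482,.062),(.468,-.06)])
E
```

```text
6548 [0.4873 0.064  0.2598] 14.9 0.061
8277 [ 0.4711 -0.0589 -0.1939] -11.1 0.061
```

Emit:
jog_arm --pt "0.3 0 -3" --pt "0.3 0 -8" --pt "0.3 0 -13" --pt "0.3 0 -17" --pt "0.3 0 -19.5" --pt "0.3 0 -20.6" --pt "0.3 0 -20.6" --pt "0.3 0 -20.6" --pt "0.3 0 -20.6" --pt "0.3 0 -20.6" --pt "0.3 0 -20.6" --pt "0.3 0 -20.6" --turn '[0,0,0,0,0,0,0,0,0,0,0,0]' --grip '[0,0,0,0,0,0,0,1,1,1,1,1]'

```text
time_s: 3.25
position: [0.485, 0.0621, 0.0368]
tcp_rot: [[-0.966, -0.257, 0.0], [-0.257, 0.966, 0.0], [-0.0, 0.0, -1.0]]
force: [-0.7, 0.8, 3.9]
opening: 0.593
grasp_force: 30.0
```

Emit:
jog_arm --pt "0 0 2" --pt "0 0 4.5" --pt "0 0 7" --pt "0 0 9" --pt "0 0 10" --pt "0 0 10" --pt "0 0 10" --pt "0 0 10" --pt "0 0 10" --pt "0 0 10" --pt "0 0 10" --pt "0 0 10" --turn '[0,0,0,0,0,0,0,0,0,0,0,0]' --grip '[1,1,1,1,1,1,1,1,1,1,1,1]'

```text
time_s: 4.75
position: [0.485, 0.062, 0.1366]
tcp_rot: [[-0.966, -0.257, 0.0], [-0.257, 0.966, -0.0], [-0.0, -0.0, -1.0]]
force: [-0.3, -0.1, -1.8]
opening: 0.596
grasp_force: 30.0
```

```bash
cat > rd.py <<'E'
import sys
from rig import *
import numpy as np
a=np.radians(float(sys.argv[1])); M=[];F=[]
for i in range(5):
    s=read_state(); M.append(s["moment"]); F.append(s["force"]); capture("side")
M=np.array(M); R=lambda v:np.c_[v[:,0]*np.cos(a)+v[:,1]*np.sin(a),-v[:,0]*np.sin(a)+v[:,1]*np.cos(a),v[:,2]]
print("t",s["time_s"],"pos",s["position"].round(4),"op",round(s["opening"],3),"gf",s["grasp_force"],"F",np.mean(F,0).round(2))
print("M case axes mean",R(M).mean(0).round(4),"sd",R(M).std(0).round(4), "My",R(M)[:,1].round(3))
E
python3 rd.py 14.9
```

```text
t 4.95 pos [0.4849 0.0621 0.1366] op 0.596 gf 29.99498023185879 F [-0.09 -0.26 -2.2 ]
M case axes mean [ 0.0517  0.0002 -0.0041] sd [0.0173 0.0097 0.0235] My [-0.009 -0.012  0.007  0.014  0.002]
```

Emit:
jog_arm --pt "4.3 1.1 0" --pt "8.7 2.3 0" --pt "10.6 2.8 0" --pt "10.6 2.8 0" --pt "10.6 2.8 0" --pt "10.6 2.8 0" --pt "10.6 2.8 0" --turn '[0,0,0,0,0,0,0]' --grip '[1,1,1,1,1,1,1]'

```text
time_s: 5.88
position: [0.5901, 0.0899, 0.1367]
tcp_rot: [[-0.966, -0.257, -0.001], [-0.257, 0.966, 0.0], [0.001, 0.0, -1.0]]
force: [0.6, 0.0, -2.3]
opening: 0.596
grasp_force: 30.0
```

```bash
python3 rd.py 14.9
```

```text
t 6.075 pos [0.5908 0.09   0.1367] op 0.596 gf 29.99492973089218 F [ 0.62 -0.02 -2.16]
M case axes mean [ 0.0477 -0.004  -0.013 ] sd [0.0331 0.0104 0.0261] My [-0.017  0.015 -0.005 -0.005 -0.008]
```

Emit:
jog_arm --pt "-4.3 -1.1 0" --pt "-8.7 -2.3 0" --pt "-10.6 -2.8 0" --pt "-10.6 -2.8 0" --pt "-10.6 -2.8 0" --pt "-10.6 -2.8 0" --pt "-10.6 -2.8 0" --turn '[0,0,0,0,0,0,0]' --grip '[1,1,1,1,1,1,1]'

```text
time_s: 7.0
position: [0.4858, 0.0621, 0.1365]
tcp_rot: [[-0.966, -0.258, 0.001], [-0.258, 0.966, -0.0], [-0.001, -0.0, -1.0]]
force: [0.4, -0.1, -3.0]
opening: 0.595
grasp_force: 30.0
```

```bash
python3 rd.py 14.9
```

```text
t 7.2 pos [0.4851 0.0621 0.1364] op 0.595 gf 29.99494926072657 F [ 0.28 -0.22 -2.41]
M case axes mean [ 0.0776 -0.0073 -0.014 ] sd [0.0107 0.0391 0.0181] My [-0.075  0.034  0.018 -0.025  0.011]
```

Left: moment unchanged by either stroke and about 2.2 N in weight, so it is empty. Set it back.

Emit:
jog_arm --pt "0 0 -3" --pt "0 0 -6" --pt "0 0 -8" --pt "0 0 -9.2" --pt "0 0 -9.7" --pt "0 0 -10" --pt "0 0 -10" --pt "0 0 -10" --pt "0 0 -10" --pt "0 0 -10" --pt "0 0 -8" --pt "0 0 -4" --turn '[0,0,0,0,0,0,0,0,0,0,0,0]' --grip '[1,1,1,1,1,1,1,0,0,0,0,0]'

```text
time_s: 8.75
position: [0.4837, 0.0621, 0.0961]
tcp_rot: [[-0.966, -0.257, -0.004], [-0.257, 0.966, 0.0], [0.004, 0.001, -1.0]]
force: [0.8, -0.8, 1.1]
opening: 0.985
grasp_force: 0.0
```

Emit:
jog_arm --pt "0 0 5" --pt "0 -3 10" --pt "-0.5 -8 14.5" --pt "-1.5 -12.2 14.5" --pt "-1.5 -12.2 14.5" --pt "-1.5 -12.2 14.5" --pt "-1.5 -12.2 14.5" --turn '[0,-5,-14,-24,-25.4,-25.4,-25.4]' --grip '[0,0,0,0,0,0,0]'

```text
time_s: 9.62
position: [0.4696, -0.0588, 0.241]
tcp_rot: [[-0.984, 0.18, -0.001], [0.18, 0.984, 0.001], [0.001, 0.001, -1.0]]
force: [0.5, -0.0, 0.1]
opening: 0.998
grasp_force: 0.0
```

```bash
python3 - <<'E'
from rig import *
from wf import *
c=capture("wrist"); cv2.imwrite("pics/w2.png",c["color"]); s=read_state(); print(s["position"],np.degrees(np.arctan2(s["tcp_rot"][1,1],s["tcp_rot"][0,1])))
wfit(c,[(.485,.063),(.471,-.059),(.487,-.2)])
E
```

```text
[ 0.46968053 -0.05877504  0.24101448] 79.64389206110748
7666 [0.487  0.0624 0.2771] 15.9 0.069
6667 [ 0.4715 -0.0596 -0.182 ] -10.4 0.057
6272 [ 0.488  -0.1988  0.2225] 12.7 0.313
```

View pics/w2.png

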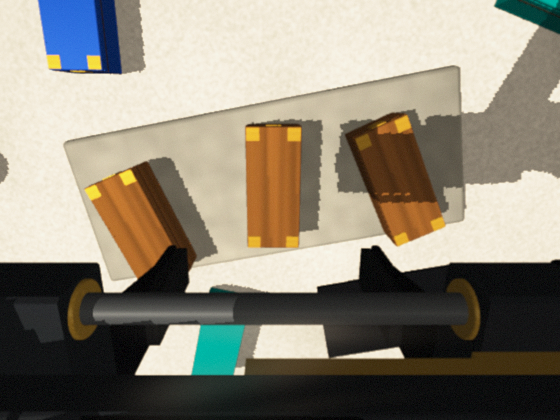

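The left case is back upright on the slab, and the middle one at (273,187) is aligned with the tool. Grasp and lift it.

Emit:
jog_arm --pt "0.1 0 -3" --pt "0.1 0 -8" --pt "0.1 0 -13" --pt "0.1 0 -17" --pt "0.1 0 -19.5" --pt "0.1 0 -20.5" --pt "0.1 0 -20.5" --pt "0.1 0 -20.5" --pt "0.1 0 -20.5" --pt "0.1 0 -20.5" --pt "0.1 0 -20.5" --pt "0.1 0 -20.5" --turn '[0,0,0,0,0,0,0,0,0,0,0,0]' --grip '[0,0,0,0,0,0,0,1,1,1,1,1]'

```text
time_s: 11.18
position: [0.4711, -0.0599, 0.0369]
tcp_rot: [[-0.983, 0.182, 0.001], [0.182, 0.983, 0.0], [-0.001, 0.0, -1.0]]
force: [-0.4, 1.1, 2.7]
opening: 0.6
grasp_force: 30.0
```

Emit:
jog_arm --pt "0 0 2" --pt "0 0 4.5" --pt "0 0 7" --pt "0 0 9" --pt "0 0 10" --pt "0 0 10" --pt "0 0 10" --pt "0 0 10" --pt "0 0 10" --pt "0 0 10" --pt "0 0 10" --turn '[0,0,0,0,0,0,0,0,0,0,0]' --grip '[1,1,1,1,1,1,1,1,1,1,1]'

```text
time_s: 12.55
position: [0.4709, -0.06, 0.1365]
tcp_rot: [[-0.983, 0.182, -0.0], [0.182, 0.983, 0.0], [0.0, 0.0, -1.0]]
force: [-0.6, 0.2, -5.5]
opening: 0.591
grasp_force: 30.0
```

```bash
python3 rd.py -10.4
```

```text
t 12.75 pos [ 0.471  -0.06    0.1366] op 0.596 gf 29.999753111042082 F [ 0.26  0.35 -5.51]
M case axes mean [ 0.0046 -0.009  -0.0093] sd [0.0238 0.0215 0.0312] My [ 0.012  0.001 -0.04   0.011 -0.028]
```

Emit:
jog_arm --pt "4.3 -0.8 0" --pt "8.8 -1.6 0" --pt "10.8 -2 0" --pt "10.8 -2 0" --pt "10.8 -2 0" --pt "10.8 -2 0" --pt "10.8 -2 0" --turn '[0,0,0,0,0,0,0]' --grip '[1,1,1,1,1,1,1]'

```text
time_s: 13.68
position: [0.578, -0.0797, 0.1366]
tcp_rot: [[-0.983, 0.182, -0.001], [0.182, 0.983, 0.0], [0.001, 0.0, -1.0]]
force: [-0.0, 0.4, -5.8]
opening: 0.596
grasp_force: 30.0
```

```bash
python3 rd.py -10.4
```

```text
t 13.875 pos [ 0.5787 -0.0799  0.1366] op 0.596 gf 29.99986312352121 F [ 0.42  0.09 -5.32]
M case axes mean [-0.0003  0.0302  0.0079] sd [0.0123 0.0332 0.0157] My [ 0.029 -0.033  0.051  0.044  0.061]
```

Emit:
jog_arm --pt "-4.3 0.8 0" --pt "-8.8 1.6 0" --pt "-10.8 2 0" --pt "-10.8 2 0" --pt "-10.8 2 0" --pt "-10.8 2 0" --pt "-10.8 2 0" --turn '[0,0,0,0,0,0,0]' --grip '[1,1,1,1,1,1,1]'

```text
time_s: 14.8
position: [0.472, -0.0603, 0.1365]
tcp_rot: [[-0.983, 0.182, 0.001], [0.182, 0.983, -0.0], [-0.001, -0.0, -1.0]]
force: [0.7, -0.4, -4.6]
opening: 0.596
grasp_force: 30.0
```

```bash
python3 rd.py -10.4
```

```text
t 15.0 pos [ 0.4711 -0.06    0.1365] op 0.597 gf 29.999868823215365 F [ 0.31  0.02 -5.14]
M case axes mean [ 0.0131 -0.0269 -0.0184] sd [0.0413 0.0111 0.023 ] My [-0.007 -0.039 -0.03  -0.034 -0.025]
```

Suggestive (+0.03 then −0.027). There is plenty of time, so I'll repeat with more samples.

```bash
sed -i 's/range(5)/range(int(sys.argv[2]))/' rd.py; python3 rd.py -10.4 10
```

```text
t 15.5 pos [ 0.4709 -0.06    0.1366] op 0.594 gf 29.999862732365727 F [ 0.23  0.13 -4.87]
M case axes mean [ 0.0241 -0.0425 -0.0017] sd [0.0292 0.0197 0.0242] My [-0.04  -0.014 -0.093 -0.057 -0.037 -0.039 -0.039 -0.039 -0.027 -0.04 ]
```

Emit:
jog_arm --pt "5 -0.9 0" --pt "10 -1.8 0" --pt "12.8 -2.3 0" --pt "12.8 -2.3 0" --pt "12.8 -2.3 0" --pt "12.8 -2.3 0" --pt "12.8 -2.3 0" --turn '[0,0,0,0,0,0,0]' --grip '[1,1,1,1,1,1,1]'

```text
time_s: 16.42
position: [0.598, -0.0827, 0.1366]
tcp_rot: [[-0.983, 0.182, -0.001], [0.182, 0.983, 0.0], [0.001, 0.0, -1.0]]
force: [-1.0, 0.5, -5.6]
opening: 0.598
grasp_force: 30.0
```

```bash
python3 rd.py -10.4 15
```

```text
t 17.125 pos [ 0.5989 -0.083   0.1365] op 0.595 gf 29.99960743356496 F [-0.05  0.12 -5.32]
M case axes mean [0.0207 0.0716 0.0024] sd [0.0309 0.0231 0.0336] My [0.04  0.061 0.044 0.072 0.069 0.094 0.036 0.071 0.103 0.076 0.049 0.078
 0.108 0.109 0.065]
```

Emit:
jog_arm --pt "-5 0.9 0" --pt "-10 1.8 0" --pt "-12.8 2.3 0" --pt "-12.8 2.3 0" --pt "-12.8 2.3 0" --pt "-12.8 2.3 0" --pt "-12.8 2.3 0" --turn '[0,0,0,0,0,0,0]' --grip '[1,1,1,1,1,1,1]'

```text
time_s: 18.05
position: [0.472, -0.0603, 0.1366]
tcp_rot: [[-0.983, 0.182, 0.001], [0.182, 0.983, -0.0], [-0.001, -0.0, -1.0]]
force: [0.1, -0.4, -5.1]
opening: 0.592
grasp_force: 30.0
```

```bash
python3 rd.py -10.4 15
```

```text
t 18.75 pos [ 0.4709 -0.06    0.1366] op 0.59 gf 29.999924604780972 F [-0.11 -0.32 -5.12]
M case axes mean [ 0.0061 -0.0628 -0.0101] sd [0.0241 0.0305 0.0269] My [-0.067 -0.109 -0.039 -0.081 -0.061 -0.028 -0.062 -0.084 -0.092 -0.057
 -0.07  -0.016 -0.063 -0.001 -0.111]
```

The middle case holds the ball (+0.07 / −0.06 N m, repeatable). Set it down and shake the right case.

Emit:
jog_arm --pt "0 0 -3" --pt "0 0 -6" --pt "0 0 -8" --pt "0 0 -9.2" --pt "0 0 -9.7" --pt "0 0 -10" --pt "0 0 -10" --pt "0 0 -10" --pt "0 0 -10" --pt "0 0 -10" --pt "0 0 -8" --pt "0 0 -4" --turn '[0,0,0,0,0,0,0,0,0,0,0,0]' --grip '[1,1,1,1,1,1,1,0,0,0,0,0]'

```text
time_s: 20.3
position: [0.4699, -0.0596, 0.0962]
tcp_rot: [[-0.983, 0.182, -0.003], [0.182, 0.983, 0.001], [0.004, 0.001, -1.0]]
force: [0.7, -0.0, -0.1]
opening: 0.982
grasp_force: 0.0
```

Emit:
jog_arm --pt "0 0 5" --pt "0 -3 10" --pt "0.5 -8 14.5" --pt "1.7 -14 14.5" --pt "1.7 -14 14.5" --pt "1.7 -14 14.5" --pt "1.7 -14 14.5" --turn '[0,5,14,24,24,24,24]' --grip '[0,0,0,0,0,0,0]'

```text
time_s: 21.18
position: [0.487, -0.1983, 0.2409]
tcp_rot: [[-0.972, -0.234, -0.002], [-0.234, 0.972, 0.002], [0.002, 0.002, -1.0]]
force: [-0.4, 0.2, -0.0]
opening: 1.002
grasp_force: 0.0
```

```bash
python3 - <<'E'
from rig import *
from wf import *
c=capture("wrist"); cv2.imwrite("pics/w3.png",c["color"]); s=read_state(); print(s["position"],np.degrees(np.arctan2(s["tcp_rot"][1,1],s["tcp_rot"][0,1])))
wfit(c,[(.471,-.059),(.487,-.2)])
E
```

```text
[ 0.4872393  -0.19830021  0.24100291] 103.58043076766492
8045 [ 0.4708 -0.0609 -0.1723] -9.9 0.077
6663 [ 0.49   -0.1998  0.2146] 12.3 0.056
```

View pics/w3.png

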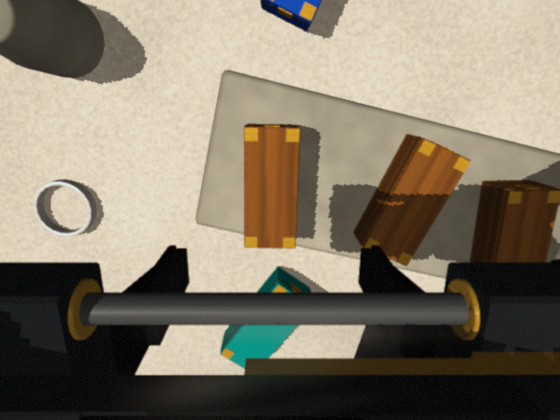

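The middle case stands upright at (412,200), and the right case is under the tool at (272,186). Grasp, lift, shake, check.

Emit:
jog_arm --pt "0.2 0 -3" --pt "0.2 0 -8" --pt "0.2 0 -13" --pt "0.2 0 -17" --pt "0.2 0 -19.5" --pt "0.2 0 -20.5" --pt "0.2 0 -20.5" --pt "0.2 0 -20.5" --pt "0.2 0 -20.5" --pt "0.2 0 -20.5" --pt "0.2 0 -20.5" --pt "0.2 0 -20.5" --turn '[-1.3,-1.3,-1.3,-1.3,-1.3,-1.3,-1.3,-1.3,-1.3,-1.3,-1.3,-1.3]' --grip '[0,0,0,0,0,0,0,1,1,1,1,1]'

```text
time_s: 22.72
position: [0.49, -0.2, 0.0368]
tcp_rot: [[-0.977, -0.212, 0.0], [-0.212, 0.977, -0.0], [-0.0, -0.0, -1.0]]
force: [-0.6, -0.0, 2.2]
opening: 0.592
grasp_force: 30.0
```

Emit:
jog_arm --pt "0 0 2" --pt "0 0 4.5" --pt "0 0 7" --pt "0 0 9" --pt "0 0 10" --pt "0 0 10" --pt "0 0 10" --pt "0 0 10" --pt "0 0 10" --pt "0 0 10" --pt "0 0 10" --turn '[0,0,0,0,0,0,0,0,0,0,0]' --grip '[1,1,1,1,1,1,1,1,1,1,1]'

```text
time_s: 24.1
position: [0.4899, -0.1999, 0.1365]
tcp_rot: [[-0.977, -0.212, -0.0], [-0.212, 0.977, 0.0], [0.0, 0.0, -1.0]]
force: [0.5, 0.6, -5.1]
opening: 0.594
grasp_force: 30.0
```

Emit:
jog_arm --pt "5 1.1 0" --pt "10 2.2 0" --pt "12.5 2.7 0" --pt "12.5 2.7 0" --pt "12.5 2.7 0" --pt "12.5 2.7 0" --pt "12.5 2.7 0" --turn '[0,0,0,0,0,0,0]' --grip '[1,1,1,1,1,1,1]'

```text
time_s: 24.98
position: [0.6141, -0.1732, 0.1366]
tcp_rot: [[-0.978, -0.211, -0.001], [-0.211, 0.978, 0.0], [0.001, 0.0, -1.0]]
force: [-0.8, -0.3, -5.6]
opening: 0.593
grasp_force: 30.0
```

```bash
python3 rd.py 12.3 10
```

```text
t 25.425 pos [ 0.6149 -0.1729  0.1366] op 0.593 gf 29.995403001084924 F [-0.08 -0.09 -4.85]
M case axes mean [ 0.0607 -0.01   -0.0072] sd [0.0351 0.0239 0.0277] My [ 0.023 -0.049  0.005 -0.001 -0.01   0.014 -0.025 -0.022 -0.047  0.013]
```

Emit:
jog_arm --pt "-5 -1.1 0" --pt "-10 -2.2 0" --pt "-12.5 -2.7 0" --pt "-12.5 -2.7 0" --pt "-12.5 -2.7 0" --pt "-12.5 -2.7 0" --pt "-12.5 -2.7 0" --turn '[0,0,0,0,0,0,0]' --grip '[1,1,1,1,1,1,1]'

```text
time_s: 26.35
position: [0.4908, -0.1999, 0.1365]
tcp_rot: [[-0.977, -0.212, 0.001], [-0.212, 0.977, -0.0], [-0.001, -0.0, -1.0]]
force: [0.2, -0.4, -4.8]
opening: 0.597
grasp_force: 30.0
```

```bash
python3 rd.py 12.3 10
```

```text
t 26.8 pos [ 0.4899 -0.1999  0.1365] op 0.593 gf 29.995306371711195 F [ 0.06  0.   -4.77]
M case axes mean [0.0597 0.0164 0.0039] sd [0.0382 0.0285 0.0314] My [-0.011  0.043  0.017  0.043  0.033  0.005  0.07  -0.026 -0.009 -0.   ]
```

Right: no shift, so the middle case it is. Set the right one down and fetch the middle.

Emit:
jog_arm --pt "0 0 -3" --pt "0 0 -6" --pt "0 0 -8" --pt "0 0 -9.2" --pt "0 0 -9.7" --pt "0 0 -10" --pt "0 0 -10" --pt "0 0 -10" --pt "0 0 -10" --pt "0 0 -10" --pt "0 0 -8" --pt "0 0 -4" --turn '[0,0,0,0,0,0,0,0,0,0,0,0]' --grip '[1,1,1,1,1,1,1,0,0,0,0,0]'

```text
time_s: 28.35
position: [0.4889, -0.1993, 0.096]
tcp_rot: [[-0.977, -0.211, -0.003], [-0.211, 0.977, 0.002], [0.003, 0.003, -1.0]]
force: [0.4, -0.5, 1.1]
opening: 0.984
grasp_force: 0.0
```

Emit:
jog_arm --pt "0 0 5" --pt "0 3 10" --pt "-0.9 8 14.5" --pt "-1.9 14 14.5" --pt "-1.9 14 14.5" --pt "-1.9 14 14.5" --pt "-1.9 14 14.5" --turn '[0,-5,-14,-22.6,-22.6,-22.6,-22.6]' --grip '[0,0,0,0,0,0,0]'

```text
time_s: 29.22
position: [0.4714, -0.0612, 0.2413]
tcp_rot: [[-0.983, 0.181, 0.0], [0.181, 0.983, -0.0], [-0.0, -0.0, -1.0]]
force: [0.9, -0.0, 0.8]
opening: 1.001
grasp_force: 0.0
```

```bash
python3 - <<'E'
from rig import *
from wf import *
c=capture("wrist"); s=read_state(); print(s["position"],np.degrees(np.arctan2(s["tcp_rot"][1,1],s["tcp_rot"][0,1])))
wfit(c,[(.485,.063),(.471,-.059)])
E
```

```text
[ 0.47130168 -0.06124602  0.24118038] 79.53761981801772
7746 [0.4873 0.0625 0.2718] 15.6 0.068
6666 [ 0.4714 -0.0603 -0.1926] -11.0 0.058
```

Emit:
jog_arm --pt "0 0 -3" --pt "0 0 -8" --pt "0 0 -13" --pt "0 0 -17" --pt "0 0 -19.5" --pt "0 0 -20.5" --pt "0 0 -20.5" --pt "0 0 -20.5" --pt "0 0 -20.5" --pt "0 0 -20.5" --pt "0 0 -20.5" --pt "0 0 -20.5" --turn '[0,0,0,0,0,0,0,0,0,0,0,0]' --grip '[0,0,0,0,0,0,0,1,1,1,1,1]'

```text
time_s: 30.78
position: [0.4711, -0.06, 0.0369]
tcp_rot: [[-0.984, 0.18, 0.001], [0.18, 0.984, -0.0], [-0.001, -0.0, -1.0]]
force: [0.7, 0.3, 3.9]
opening: 0.596
grasp_force: 30.0
```

Emit:
jog_arm --pt "0 0 2" --pt "0 0 4.5" --pt "0 0 7" --pt "0 0 9" --pt "0 0 10" --pt "1 0.6 10" --pt "2.5 1.4 10" --pt "4.5 2.5 10" --pt "7 3.9 10" --pt "9.5 5.3 10" --pt "12 6.7 10" --pt "14 7.8 10" --turn '[0,0,0,0,0,0,0,0,0,0,0,0]' --grip '[1,1,1,1,1,1,1,1,1,1,1,1]'

```text
time_s: 32.28
position: [0.6123, 0.0197, 0.1349]
tcp_rot: [[-0.984, 0.179, -0.001], [0.179, 0.984, 0.001], [0.001, 0.0, -1.0]]
force: [0.6, 0.4, -5.3]
opening: 0.598
grasp_force: 30.0
```

Emit:
jog_arm --pt "2 1.1 0" --pt "4 2.2 0" --pt "5.5 3 0" --pt "6.3 3.5 0" --pt "6.5 3.6 0" --pt "6.5 3.6 0" --pt "6.5 3.6 0" --pt "6.5 3.6 0" --pt "6.5 3.6 0" --pt "6.5 3.6 0" --pt "6.5 3.6 0" --pt "6.5 3.6 0" --turn '[0,0,0,0,0,0,0,0,0,0,0,0]' --grip '[1,1,1,1,1,1,1,1,1,1,1,1]'

```text
time_s: 33.78
position: [0.6759, 0.054, 0.1366]
tcp_rot: [[-0.984, 0.18, 0.0], [0.18, 0.984, -0.0], [-0.0, -0.0, -1.0]]
force: [-0.1, -0.2, -5.7]
opening: 0.599
grasp_force: 30.0
```

```bash
python3 - <<'E'
from rig import *
import cv2,numpy as np
a=[capture(n)["color"] for n in("scene","side")]
cv2.imwrite("pics/end.png",cv2.resize(np.hstack([a[0][140:340,150:450],a[1][140:340,150:450]]),(800,267)))
s=read_state(); print(s["time_s"],s["position"],s["force"],s["grasp_force"],np.abs(s["qvel"]).max())
E
```

```text
33.875 [0.67591987 0.05405174 0.13655029] [-0.37197985  0.07952267 -5.34072643] 29.99913395382464 0.11446516433141657
```

View pics/end.png

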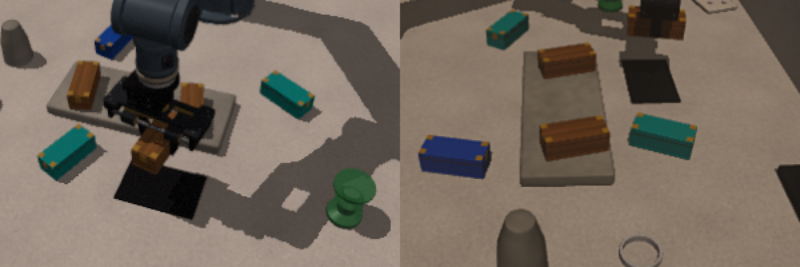

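The case is held level over the mat (crop: case about (150,150), mat (160,190), offset by height), and the two others stand on the slab.

```bash
python3 -c "
from rig import *
print(hand_in())"
```

```text
the job is handed in; nothing more can be done
None
```

The middle case holds the ball: its balance shifted by about ±0.07 N m with each stroke, while the left and right cases showed no shift. It was handed in held level and still, about 12 cm above the mat's centre, with the other two cases standing on the slab; the hand-in returned no verdict.

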